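# Draw the cup bar out of the die holder

### The arm

A 7-joint arm with a two-finger parallel gripper is mounted at the origin on a cart in front of the work surface, level with it; the furniture and walls round the work are solid. World frame = base frame: x ahead of the robot, y to its left, z up, the work surface at z = 0. Lengths are in m, angles in rad, forces in N, time in s.
With the tool pointing down it reaches from about 0.4 to 0.85 m from the base axis. Payload 10.4 kg.
Tool frame: the origin (TCP) lies midway between the tips of the shut fingers; the grasp point (between the pads) lies 19 mm behind it; z points along the fingers, x is the direction in which the jaws open and shut, and the axes are right-handed (so a half turn about z gives the same grasp; the last joint's range is limited). The gripper opens to 85 mm and grips with 20 to 120 N. Pads are 22 mm wide; open, the fingers measure 114 mm over their backs; the gripper's body (76 mm by 85 mm) begins 54 mm behind the grasp point. The pads swing forward as they close: fully open they stand 13 mm farther back than shut.
Start: joints at [1.323, 0.332, -0.065, 1.46, 0.022, 1.35, -0.088], TCP at [0.139, -0.609, 0.231] pointing down, gripper open.
Joint ranges: [-2.6, 2.6], [-0.5, 2.12], [-1.47, 1.34], [0.16, 2.42], [-1.27, 4.41], [0.06, 2.06], [-2.6, 2.6]. Speed limits (rad/s): [2.22, 2.22, 2.79, 2.79, 3.14, 3.14, 3.14].

### API

Orientations are given as a unit quaternion [x, y, z, w].
In Python, from workcell import manip, cams gives the robot as it stands.
- The arm moves only by the tool move_arm, never from a script. Its argument "moves" is a list of rows, each a list of 7 numbers: the turn, a rotation vector about the tool's x, y, z in degrees, then the shift along the tool's x, y, z in m, then the finger opening in m, from 0 to 0.0854. A call has 1 to 10 rows; each row is the pose to reach, as a shift and turn from the pose commanded when the call began, along the tool's axes at that moment; what a row does not reach only later rows make up. A row lasts 1/10 s, in which the tool goes at most 50 mm and 8.59 degrees, less where a joint would pass 70% of its speed; a pose out of reach is approached as far as the arm can. A call with a gripper value outside its range is refused whole. The fingers move at their own pace and stop on an object; "grip_force" is the grip in N (left out, the last holds). Time passes only in rows, so rows that repeat a pose let the fingers close. It gives the time, the measured TCP pose, the force and the opening at its end, in the units of the state.
- manip.get_obs(): the state, without advancing time (a new reading comes with each control period).
- cams.camera(name): name is "scene" or "top"; returns the picture (400x640x3 uint8, red, green, blue); there is no depth.
- cams.camera_params(name): a dict with "fx", "fy", "cx", "cy" (pixels), "dist_coeffs" ([k1, k2, p1, p2, k3] as OpenCV has them; the pictures are not rectified), "xyz" and "rotation" of the camera in the world. Camera axes: x right, y up, looking along -z (the intrinsics and any distortion apply to the point x, -y, -z); pixel columns grow to the right and rows downward; lengths in m; the calibration is good to about 2 mm. A picture is of the moment at which its call begins. camera_params takes no time and is no camera call.
- manip.hand_in(): hands the job in, once; it reports no verdict.
The state is a dict: "clock": time; "joint_pos": joint angles; "joint_velocities": joint speeds; "tau": joint torques, N m; "position": TCP position; "ee_rot": TCP orientation; "ft_force": force on the tool from outside, world axes, zero at the start; "torque": the same for the moment, N m; "grip_width": opening from 0.0 (shut) to 1.0 (fully open).
Only numpy, scipy, OpenCV 4.12 (cv2) and the standard library are available. Lean on these libraries where they do the work, as an engineer would, in place of code of your own. Each camera call takes 0.05 s, during which the arm holds its last target. There are 200 camera calls.

### The job

The cup bar in the rivet die holder is due for a change. Swing the keeper at the holder's mouth fully aside to its stop, then use the draw hook (never the fingers) to pull the bar out from under the rails until it lies flat on the run-out plate in front, wholly clear of the rails. Then put the hook back on its wooden rest, prong down as it was, and leave the other things on the bench alone.

Things in the scene. Friction and masses are not known exactly. Their poses are not given: they have to be found in the camera images.
- die_holder: Fixed steel die holder. Origin: centre of its base plate's underside; +x runs from the mouth into the slot, z up. Base plate 195 x 96 x 10 mm (x -97..97). Two dark rails on it from x=-7.5 to x=97: outer faces y=+-43, inner walls y=+-17, tops z=36; their lips (z 28..36) leave a 16 mm open gap (y=-8..8) over the slot, through which the bar shows. Back stop at x=87.
- holder_mouth (a point): Mouth of the slot, in its middle, on the base plate's top (holder x=-7.5, y=0, z=10 mm), axes as the holder's. The bare base plate in front of it (holder x=-97..-7.5) is the run-out plate.
- keeper (a joint): Flat steel keeper arm across the mouth on an upright pivot screw; 0 = closed, grows as its knob end swings out (toward holder -x) and round to the holder's -y side; counter-clockwise from above; stop at 2.0 rad. Stays where it is left; friction 0.12 Nm (about 2 N at the knob). Starts 0 to 0.2 rad open.
- keeper_knob (a point): Centre of the grip part of the black upright knob at the keeper's free end, 59 mm above the bench: 16 mm diameter, grip from 41 to 70 mm above the bench. 60 mm from the pivot. Closed, it stands at holder x=-16.5, y=+30 mm.
- keeper_pivot (a point): Point on the keeper's upright pivot axis, at the knob's height (holder x=-16.5, y=-30 mm).
- cup_bar: Steel bar 70 x 30 x 16 mm (x, y, z; 0.17 to 0.33 kg) with two round rivet cups in its top and a square draw eye. Lies on the base plate under the rails, 2 mm of play at each side, its front (-x) end 12 to 25 mm inside the mouth. Origin: centre of its underside; its -x end points out of the mouth.
- bar_eye (a point): Centre of the mouth of the draw eye at the bar's top face: a square hole 16 x 16 mm right through the bar, 20 mm from the bar's centre toward its front end (bar x=-20, z=16 mm); 7 mm of metal in front of it.
- draw_hook: Draw hook, 0.12 kg. Origin: middle of its handle. Wooden handle 70 x 18 x 20 mm (x, y, z) with flat sides y=+-9, from x=-35 to 35; steel shank 7 mm thick along +x, bent down at x=101 into a prong of 7 mm thickness.
- hook_tip (a point): Lower end of the prong: 95.5 mm ahead of (+x) and 42 mm below (-z) the handle's middle. The prong leans so that it is 5 mm farther ahead at its top.
- hook_rest: Fixed wooden rest: plank 123 x 46 x 8 mm (x -45..78), two notched uprights 10 mm thick, 68 mm high, at x=-27 (handle; notch 26 mm wide) and x=60 (shank; notch 16 mm wide). Origin: on the plank's underside, below the handle's middle as it lies in the rest. Handle's middle then 60 mm above the origin, hook's x along the rest's x, prong down.
- slicker: Bystander: turned wooden slicker, 22 x 105 x 22 mm, lying on the bench; origin under its middle.
- round_tin: Bystander: closed round tin, 65 mm across, 31 mm high; origin under its middle.
- punch: Bystander: steel hole punch, 13 x 125 x 13 mm, lying on the bench; origin under its middle.

How it is judged:
By the outcome, as a careful person would: the job done as asked, in the order asked, and still so for the second after the job is handed in, with the robot touching nothing.
It also fails if it takes over 50 s, if anything falls off the work surface, if the arm or the gripper's body presses on something with over 40 N, if the wrist force passes 120 N, or if a joint passes its speed limit or range.

## Working session

There is one attempt and no reset: what is moved stays moved. The work goes in short steps, Python scripts to look and compute and a tool call to move; the robot and the scene stay as the last step left them, time stands still between calls to the robot, and variables do not carry over. Pictures are saved under pics/ and viewed, about 8 in all and at most 12, crops included, and the job is handed in when it is done.

Besides the shell and the picture viewer there is one more tool, called after "Emit:" in YAML: its name, and indented under it one key for each argument. move_arm: Moves the arm, as the interface text tells. Its arguments: {"type":"object","properties":{"moves":{"type":"array","items":{"type":"array","items":{"type":"number"}}},"grip_force":{"type":"number"}},"required":["moves"]}

```bash
mkdir -p pics; ls; python3 - <<'E'
from workcell import manip, cams
import cv2
for n in("scene","top"):
    cv2.imwrite(f"pics/{n}0.png",cv2.cvtColor(cams.camera(n),cv2.COLOR_RGB2BGR)); print(n,cams.camera_params(n))
print(manip.get_obs())
E
```

```text
pics
scene {'fx': 427.8496085640956, 'fy': 427.8496085640956, 'cx': 319.08266901165877, 'cy': 193.5851821657247, 'dist_coeffs': array([-0.0732639,  0.       ,  0.       ,  0.       ,  0.       ]), 'xyz': array([ 0.1864917 , -0.31994844,  0.72990337]), 'rotation': array([ 0.32244931, -0.09977232, -0.30143064,  0.89174632])}
top {'fx': 450.08381973119793, 'fy': 450.08381973119793, 'cx': 321.7379067672476, 'cy': 205.59805351554706, 'dist_coeffs': array([0.01183789, 0.        , 0.        , 0.        , 0.        ]), 'xyz': array([0.37686696, 0.15023239, 0.92611261]), 'rotation': array([ 0.05951655, -0.06551168, -0.70055388,  0.70808916])}
{'clock': 0.1, 'joint_pos': array([ 1.32341398,  0.33282565, -0.06470568,  1.46085898,  0.02160347,
        1.3499148 , -0.08850765]), 'joint_velocities': array([ 0.00090614, -0.00308894,  0.00084418, -0.002969  , -0.00151293,
        0.00109716,  0.00062224]), 'tau': array([ 1.18500291e-03, -6.26749063e+01,  4.89075633e-02, -3.92435610e+01,
        1.62455812e-02,  6.85770123e-03, -3.57213310e-05]), 'position': array([ 0.13923113, -0.60894288,  0.23058413]), 'ee_rot': array([ 7.81956184e-01, -6.23333055e-01, -5.31144263e-04, -3.84275355e-04]), 'ft_force': array([0.48324275, 0.0671408 , 0.70057276]), 'torque': array([-0.01298469, -0.01909043, -0.00077659]), 'grip_width': 0.9990826241995087}
```

View pics/scene0.png

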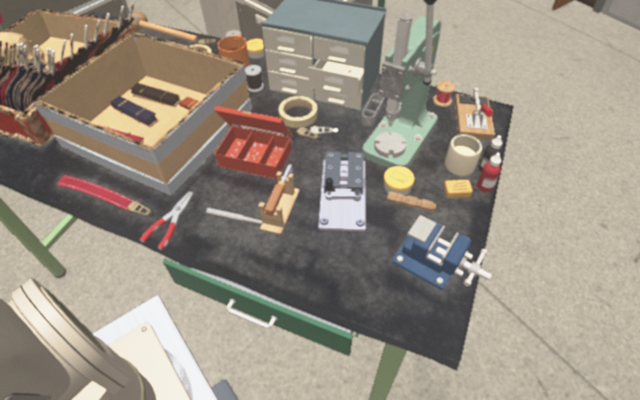

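View pics/top0.png

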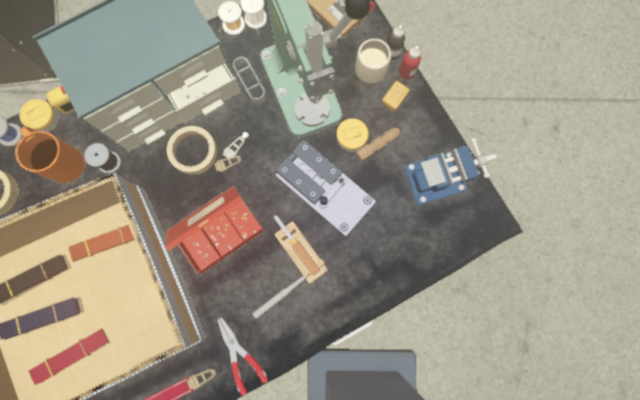

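The scene view shows the holder around px (343,190), the hook in its rest at (280,200), and the tin and slicker to the right of the holder. In the top view the holder is at (325,187), the rest at (300,250) and the punch at (280,297). Next I'll enlarge both.

```bash
cat > h.py <<'E'
import numpy as np, cv2
from scipy.spatial.transform import Rotation as R
from workcell import manip, cams
def ray(n,uv):
    p=cams.camera_params(n);K=np.array([[p['fx'],0,p['cx']],[0,p['fy'],p['cy']],[0,0,1]])
    q=cv2.undistortPoints(np.array(uv,float).reshape(-1,1,2),K,np.array(p['dist_coeffs'])).reshape(-1,2)
    d=np.c_[q[:,0],-q[:,1],-np.ones(len(q))]
    return np.array(p['xyz']),R.from_quat(p['rotation']).apply(d)
def plane(n,uv,z):
    o,d=ray(n,uv); return o+d*((z-o[2])/d[:,2])[:,None]
def proj(n,P):
    p=cams.camera_params(n);K=np.array([[p['fx'],0,p['cx']],[0,p['fy'],p['cy']],[0,0,1]])
    c=R.from_quat(p['rotation']).inv().apply(np.atleast_2d(P)-p['xyz'])*[1,-1,-1]
    return cv2.projectPoints(c,np.zeros(3),np.zeros(3),K,np.array(p['dist_coeffs']))[0].reshape(-1,2)
def snap(n): return cv2.cvtColor(cams.camera(n),cv2.COLOR_RGB2BGR)
def crop(im,x,y,w,h,s,step=10):
    c=cv2.resize(im[y:y+h,x:x+w],None,fx=s,fy=s,interpolation=cv2.INTER_CUBIC)
    for i in range(-(-x//step)*step,x+w,step):
        k=int((i-x+.5)*s); cv2.line(c,(k,0),(k,5),(0,255,255),1); cv2.putText(c,str(i),(k-8,15),0,.33,(0,255,255),1)
    for j in range(-(-y//step)*step,y+h,step):
        k=int((j-y+.5)*s); cv2.line(c,(0,k),(5,k),(0,255,255),1); cv2.putText(c,str(j),(7,k+4),0,.33,(0,255,255),1)
    return c
E
python3 - <<'E'
from h import *
t=cv2.imread('pics/top0.png');s=cv2.imread('pics/scene0.png')
cv2.imwrite('pics/c0.png',np.hstack([crop(t,270,135,110,160,3.6),crop(s,255,145,115,160,3.5)[:576]]) if 0 else np.hstack([crop(t,270,135,110,150,3.6)[:540],crop(s,255,145,115,150,3.6)[:540]]))
for n,uv in (('top',[[325,187],[300,250],[345,234],[521,232]]),('scene',[[343,205],[280,200]])): print(n,plane(n,uv,0.01).round(3).tolist())
E
```

```text
top [[0.58, 0.137, 0.01], [0.449, 0.186, 0.01], [0.482, 0.095, 0.01], [0.491, -0.266, 0.01]]
scene [[0.555, 0.104, 0.01], [0.456, 0.198, 0.01]]
```

View pics/c0.png

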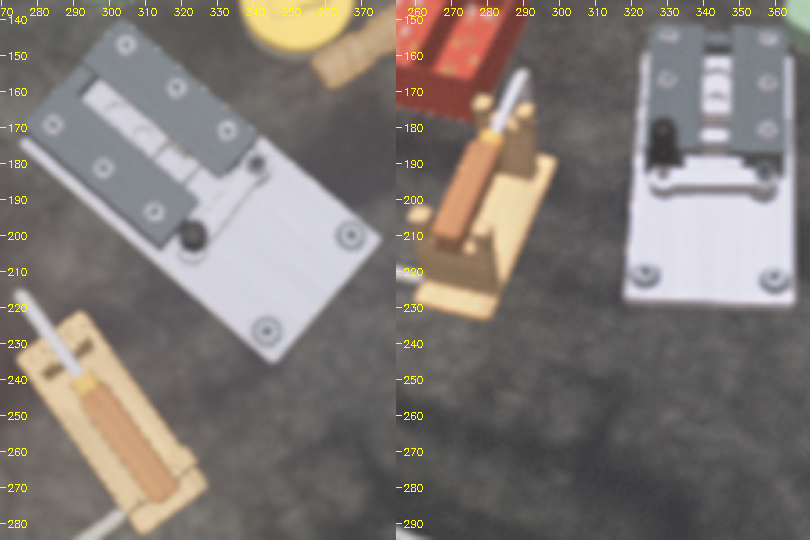

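The enlarged views show what I need, in crop pixels:
- **Holder:** plate front corners at top crop (381,239) and (273,362).
- **Knob:** (193,234), so the keeper is nearly closed.
- **Bar eye:** near (190,175).
- **Hook:** shank end at (20,293).
- **Rest:** plank corners at (81,311), (16,355), (207,485) and (143,533).

```bash
cat >> h.py <<'E'
def tp(c): c=np.array(c,float).reshape(-1,2); return c/3.6+[269.5,134.5]
def sp(c): c=np.array(c,float).reshape(-1,2); return (c-[396,0])/3.6+[254.5,144.5]
E
python3 - <<'E'
from h import *
np.set_printoptions(precision=4,suppress=True)
f=plane('top',tp([[381,239],[273,362]]),.01); fs=plane('scene',sp([[795,304],[625,299]]),.01)
for g in(f,fs):
    a=g[0]-g[1];n=np.linalg.norm(a);m=g.mean(0)
    # +x (into slot) ; y left of it : y+ = f1 side
    y=-a/n; x=np.array([y[1],-y[0],0]); print('front',m,n,'yaw',np.degrees(np.arctan2(x[1],x[0])),'origin',m+x*.0975)
rt=plane('top',tp([[264,134],[160,248],[22,137]]),.036);print('rails',rt,np.linalg.norm(rt[0]-rt[1]),np.linalg.norm(rt[2]-rt[1]))
d=rt[2]-rt[1];print('rail yaw',np.degrees(np.arctan2(d[1],d[0])))
p=plane('top',tp([[81,311],[16,355],[207,485],[143,533]]),.008);print('plank',p, [np.linalg.norm(p[i]-p[j]) for i,j in((0,1),(2,3),(0,2),(1,3))])
d=p[:2].mean(0)-p[2:].mean(0);print('yaw',np.degrees(np.arctan2(d[1],d[0])),'orig',p[2:].mean(0)+d/np.linalg.norm(d)*.045)
ps=plane('scene',sp([[556,159],[491,319],[418,292]]),.008);print('plank scene',ps)
print('knob',plane('top',tp([193,234]),.07),plane('scene',sp([663,125]),.07))
h=plane('top',tp([[22,295],[86,382],[166,499]]),.07);print('hook',h)
print('handle shank z60',plane('top',tp([[22,295],[86,382]]),.063))
# bar cues on z=.026
print('bar pts',plane('top',tp([[181,163],[196,178],[205,196]]),.026))
print('pivot top?',plane('top',tp([257,163]),.05))
E
```

```text
front [0.5161 0.0633 0.01  ] 0.09501420343260915 yaw 49.11404724023155 origin [0.5799 0.137  0.01  ]
front [0.5149 0.0587 0.01  ] 0.09639930457006046 yaw 50.23676897828449 origin [0.5773 0.1336 0.01  ]
rails [[0.6068 0.1012 0.036 ]
 [0.5405 0.1592 0.036 ]
 [0.6033 0.2379 0.036 ]] 0.08806693931110615 0.10075383214493233
rail yaw 51.41309595129534
plank [[0.5085 0.2041 0.008 ]
 [0.4828 0.2405 0.008 ]
 [0.4107 0.1313 0.008 ]
 [0.3838 0.1668 0.008 ]] [np.float64(0.04454027896720618), np.float64(0.04455905762042802), np.float64(0.12194458125223323), np.float64(0.12344594275051965)]
yaw 36.65836133635571 orig [0.4333 0.1759 0.008 ]
plank scene [[0.5079 0.2    0.008 ]
 [0.4104 0.1259 0.008 ]
 [0.3874 0.1671 0.008 ]]
knob [[0.5421 0.1412 0.07  ]] [[0.5433 0.1386 0.07  ]]
hook [[0.5079 0.2322 0.07  ]
 [0.4617 0.197  0.07  ]
 [0.4009 0.154  0.07  ]]
handle shank z60 [[0.509  0.2328 0.063 ]
 [0.4624 0.1974 0.063 ]]
bar pts [[0.5918 0.1479 0.026 ]
 [0.5831 0.1393 0.026 ]
 [0.5727 0.1341 0.026 ]]
pivot top? [[0.5865 0.1058 0.05  ]]
```

```bash
cat >> h.py <<'E'
def rel(*P,yaw=None):
    """world TCP targets -> tool-axis shifts (and turn about tool z if jaw yaw deg given) from present pose"""
    o=manip.get_obs();Q=R.from_quat(o['ee_rot']);x=Q.as_matrix()[:,0]
    y0=np.degrees(np.arctan2(x[1],x[0]));print('t',round(o['clock'],2),'pos',o['position'].round(4),'jaw yaw',round(y0,2),'tilt',Q.as_matrix()[2].round(4),'w',round(o['grip_width'],3),'F',o['ft_force'].round(1))
    for p in P: print(np.round(p,4),'->',Q.inv().apply(np.array(p)-o['position']).round(4))
    if yaw is not None:
        c=np.radians(yaw);T=np.array([[np.cos(c),np.sin(c),0],[np.sin(c),-np.cos(c),0],[0,0,-1]])
        print('turn',np.degrees((Q.inv()*R.from_matrix(T)).as_rotvec()).round(2))
E
python3 - <<'E'
from h import *
rel([.42,-.35,.25],[.5427,.0,.2],[.5427,.14,.12],yaw=-75)
print('bystanders',plane('top',[[352,133],[380,143],[280,297],[362,152]],.02).round(3))
e=plane('top',tp([[22,143],[273,362]]),.01);d=e[0]-e[1];print('left edge',e.round(4),np.linalg.norm(d),np.degrees(np.arctan2(d[1],d[0])))
E
```

```text
t 0.1 pos [ 0.1392 -0.6089  0.2306] jaw yaw -77.12 tilt [-1.3e-03  1.0e-04 -1.0e+00] w 0.999 F [0.5 0.1 0.7]
[ 0.42 -0.35  0.25] -> [-0.1899 -0.3314 -0.0192]
[0.5427 0.     0.2   ] -> [-0.5036 -0.5291  0.0312]
[0.5427 0.14   0.12  ] -> [-0.64   -0.5603  0.1114]
turn [ 0.    0.08 -2.12]
bystanders [[0.695 0.081 0.02 ]
 [0.674 0.022 0.02 ]
 [0.355 0.224 0.02 ]
 [0.654 0.06  0.02 ]]
left edge [[0.6064 0.2404 0.01  ]
 [0.4802 0.0944 0.01  ]] 0.19295039593008348 49.16164764505348
```

Emit:
move_arm:
  moves:
    - [0,0,0,-0.04,-0.07,-0.01,0.04]
    - [0,0,0,-0.08,-0.14,-0.02,0.04]
    - [0,0,0,-0.12,-0.21,-0.02,0.04]
    - [0,0,0,-0.16,-0.27,-0.02,0.04]
    - [0,0,0,-0.19,-0.33,-0.02,0.04]
    - [0,0,0,-0.23,-0.36,-0.02,0.04]
    - [0,0,0,-0.28,-0.39,-0.02,0.04]
    - [0,0,0,-0.33,-0.42,-0.01,0.04]
    - [0,0,0,-0.38,-0.45,0,0.04]
    - [0,0,0,-0.42,-0.48,0,0.04]

```text
clock: 1.1
position: [0.4503, -0.2249, 0.2401]
ee_rot: [0.782, -0.623, -0.0, 0.0]
ft_force: [0.4, -0.6, -0.1]
grip_width: 0.47
```

```bash
python3 - <<'E'
from h import *
rel([.5427,.14,.1],yaw=-75)
E
```

```text
t 1.1 pos [ 0.4503 -0.2249  0.2401] jaw yaw -77.13 tilt [ 0.e+00  3.e-04 -1.e+00] w 0.47 F [ 0.4 -0.6 -0.1]
[0.5427 0.14   0.1   ] -> [-0.3351 -0.1714  0.1401]
turn [ 0.02  0.   -2.13]
```

Emit:
move_arm:
  moves:
    - [0,0,0,-0.05,-0.03,0,0.04]
    - [0,0,0,-0.1,-0.06,0.01,0.04]
    - [0,0,0,-0.15,-0.08,0.03,0.04]
    - [0,0,0,-0.19,-0.1,0.05,0.04]
    - [0,0,0,-0.23,-0.12,0.07,0.04]
    - [0,0,0,-0.27,-0.14,0.09,0.04]
    - [0,0,0,-0.3,-0.16,0.11,0.04]
    - [0,0,0,-0.32,-0.165,0.13,0.04]
    - [0,0,0,-0.32,-0.165,0.13,0.04]
    - [0,0,0,-0.32,-0.165,0.13,0.04]

```text
clock: 2.1
position: [0.5388, 0.1224, 0.1096]
ee_rot: [0.782, -0.623, -0.001, 0.001]
ft_force: [-0.1, -0.6, -0.4]
grip_width: 0.468
```

```bash
python3 - <<'E'
from h import *
rel([.5427,.14,.1],[.5427,.14,.043],yaw=-75)
t=snap('top');s=snap('scene')
cv2.imwrite('pics/c1.png',np.hstack([crop(t,270,135,110,150,3.6),crop(s,255,120,115,150,3.6)]))
E
```

```text
t 2.1 pos [0.5388 0.1224 0.1096] jaw yaw -77.02 tilt [-4.0e-04  1.9e-03 -1.0e+00] w 0.468 F [-0.1 -0.6 -0.4]
[0.5427 0.14   0.1   ] -> [-0.0163 -0.0078  0.0096]
[0.5427 0.14   0.043 ] -> [-0.0163 -0.0079  0.0666]
turn [ 0.11  0.02 -2.02]
```

View pics/c1.png

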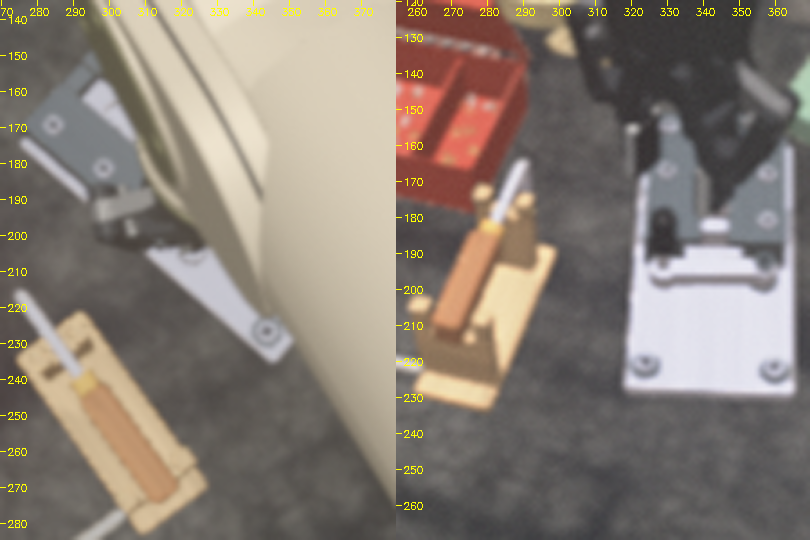

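The gripper is above and just beyond the knob, with the knob at scene crop (663,225). The measurement holds, so I'll centre over it, go down and grip.

Emit:
move_arm:
  grip_force: 40
  moves:
    - [0,0,0,-0.016,-0.008,0.01,0.04]
    - [0,0,0,-0.016,-0.008,0.03,0.04]
    - [0,0,0,-0.016,-0.008,0.05,0.04]
    - [0,0,0,-0.016,-0.008,0.066,0.04]
    - [0,0,0,-0.016,-0.008,0.066,0.04]
    - [0,0,0,-0.016,-0.008,0.066,0.0]
    - [0,0,0,-0.016,-0.008,0.066,0.0]
    - [0,0,0,-0.016,-0.008,0.066,0.0]
    - [0,0,0,-0.016,-0.008,0.066,0.0]

```text
clock: 3.1
position: [0.5443, 0.1395, 0.0456]
ee_rot: [0.782, -0.623, 0.001, -0.001]
ft_force: [-1.9, 0.4, 7.2]
grip_width: 0.166
```

```bash
python3 - <<'E'
from h import *
yaw=np.radians(49.6);O=np.array([.5787,.1352]);H=np.array([[np.cos(yaw),-np.sin(yaw)],[np.sin(yaw),np.cos(yaw)]])
p=manip.get_obs()['position'][:2]; print('holder frame',H.T@(p-O))
piv=O+H@[-.0165,-.030]; print('pivot',piv,'radius',np.linalg.norm(p-piv))
r=(p-piv)/np.linalg.norm(p-piv)*.06; piv=p-r
th=np.arctan2(*( (H.T@r)*[-1,1]));print('theta',th)
z=manip.get_obs()['position'][2]
rel(*[np.r_[O*0+piv+H@(.06*np.array([-np.sin(a),np.cos(a)])),z] for a in np.r_[.2:2.01:.2,2.05]])
E
```

```text
holder frame [-0.01902512  0.02893146]
pivot [0.59085217 0.10319102] radius 0.05898553805911813
theta 0.0428222931378477
t 3.1 pos [0.5443 0.1395 0.0456] jaw yaw -77.12 tilt [ 3.0e-04 -1.6e-03 -1.0e+00] w 0.166 F [-1.9  0.4  7.2]
[0.5391 0.1316 0.0456] -> [ 0.0065  0.0068 -0.    ]
[0.5344 0.1206 0.0456] -> [ 0.0162  0.0139 -0.    ]
[0.532  0.1089 0.0456] -> [ 0.0271  0.0189 -0.    ]
[0.5319 0.0969 0.0456] -> [ 0.0387  0.0216 -0.    ]
[0.5342 0.0851 0.0456] -> [ 0.0507  0.022  -0.    ]
[0.5389 0.0741 0.0456] -> [ 0.0625  0.0199 -0.    ]
[0.5456 0.0641 0.0456] -> [ 0.0737  0.0156 -0.    ]
[0.5541 0.0558 0.0456] -> [0.0838 0.0091 0.    ]
[0.5642 0.0492 0.0456] -> [0.0924 0.0008 0.    ]
[0.5753 0.0448 0.0456] -> [ 0.0991 -0.0091  0.    ]
[0.5782 0.0441 0.0456] -> [ 1.005e-01 -1.180e-02  1.000e-04]
```

The knob is gripped at a radius of 59 mm, close to the given 60. There is a light upward reaction of 7 N, so I'll raise 3 mm and swing along the arc.

Emit:
move_arm:
  moves:
    - [0,0,0,0.0065,0.007,-0.003,0.0]
    - [0,0,0,0.016,0.014,-0.003,0.0]
    - [0,0,0,0.027,0.019,-0.003,0.0]
    - [0,0,0,0.039,0.0215,-0.003,0.0]
    - [0,0,0,0.051,0.022,-0.003,0.0]
    - [0,0,0,0.0625,0.02,-0.003,0.0]
    - [0,0,0,0.0735,0.0155,-0.003,0.0]
    - [0,0,0,0.084,0.009,-0.003,0.0]
    - [0,0,0,0.0925,0.001,-0.003,0.0]
    - [0,0,0,0.097,-0.005,-0.003,0.0]

```text
clock: 4.1
position: [0.5688, 0.0473, 0.0468]
ee_rot: [0.783, -0.623, -0.002, 0.0]
ft_force: [-2.0, 8.3, -2.6]
grip_width: 0.165
```

```bash
python3 - <<'E'
from h import *
rel([.5753,.0448,.0485],[.580,.0436,.0485])
E
```

```text
t 4.1 pos [0.5688 0.0473 0.0468] jaw yaw -77.02 tilt [-0.0026  0.0026 -1.    ] w 0.165 F [-2.   8.3 -2.6]
[0.5753 0.0448 0.0485] -> [ 0.0039 -0.0057 -0.0017]
[0.58   0.0436 0.0485] -> [ 0.0061 -0.0101 -0.0017]
```

Now the last bit, pushing on toward the stop and watching the force.

Emit:
move_arm:
  moves:
    - [0,0,0,0.003,-0.005,0,0.0]
    - [0,0,0,0.005,-0.009,0,0.0]
    - [0,0,0,0.006,-0.013,0,0.0]
    - [0,0,0,0.006,-0.013,0,0.0]

```text
clock: 4.5
position: [0.576, 0.0454, 0.0462]
ee_rot: [0.783, -0.622, -0.007, 0.005]
ft_force: [-38.7, 5.1, 23.4]
grip_width: 0.165
```

```bash
python3 - <<'E'
from h import *
rel()
E
```

```text
t 4.5 pos [0.576  0.0454 0.0462] jaw yaw -76.94 tilt [-0.0037  0.0169 -0.9999] w 0.165 F [-38.7   5.1  23.4]
```

It is hard against the stop (39 N at the predicted place). I'll ease off, open, lift, and look with the arm clear.

Emit:
move_arm:
  moves:
    - [0,0,0,0,0.004,0,0.0]
    - [0,0,0,0,0.006,0,0.0]
    - [0,0,0,0,0.006,0,0.04]
    - [0,0,0,0,0.006,0,0.04]
    - [0,0,0,0,0.006,0,0.04]
    - [0,0,0,0,0.006,-0.04,0.04]
    - [0,0,0,0,0.006,-0.08,0.04]
    - [0,0,0,0,0.05,-0.12,0.04]
    - [0,0,0,0,0.1,-0.14,0.04]
    - [0,0,0,0,0.15,-0.15,0.04]

```text
clock: 5.5
position: [0.4506, 0.0122, 0.196]
ee_rot: [0.782, -0.623, 0.001, -0.001]
ft_force: [-0.3, -0.8, 1.6]
grip_width: 0.469
```

```bash
python3 - <<'E'
from h import *
rel([.4373,.179,.16],[.4373,.179,.041],yaw=-53.5)
t=snap('top');s=snap('scene');cv2.imwrite('pics/top2.png',t);cv2.imwrite('pics/scene2.png',s)
cv2.imwrite('pics/c2.png',np.hstack([crop(t,270,135,110,130,3.6),crop(s,300,130,110,130,3.6)]))
E
```

```text
t 5.5 pos [0.4506 0.0122 0.196 ] jaw yaw -77.13 tilt [ 5.0e-04 -2.9e-03 -1.0e+00] w 0.469 F [-0.3 -0.8  1.6]
[0.4373 0.179  0.16  ] -> [-0.1656 -0.0241  0.036 ]
[0.4373 0.179  0.041 ] -> [-0.1657 -0.0237  0.155 ]
turn [ -0.16  -0.06 -23.63]
```

View pics/c2.png

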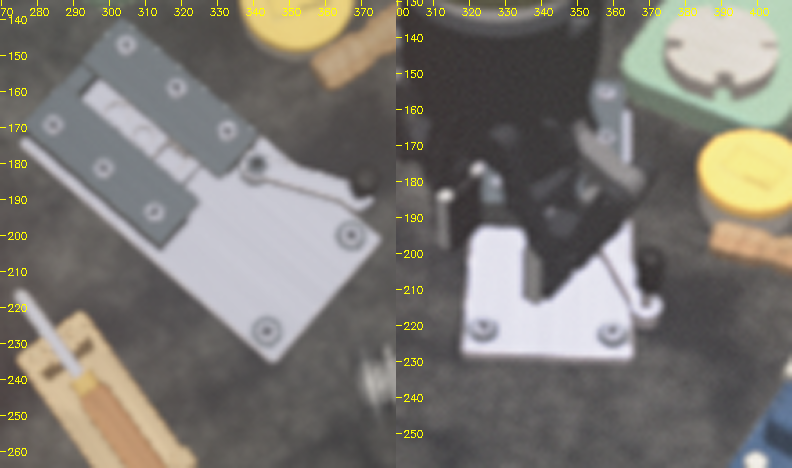

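Keeper is fully aside, with the knob at top crop (363,183). Next I'll check its angle and zoom in on the bar's eye.

```bash
python3 - <<'E'
from h import *
t=cv2.imread('pics/top2.png');s=cv2.imread('pics/scene0.png')
cv2.imwrite('pics/z2.png',np.hstack([crop(t,288,148,40,44,10,5),crop(s,323,148,39,44,10,5)]))
yaw=np.radians(49.6);O=np.array([.5787,.1352]);H=np.array([[np.cos(yaw),-np.sin(yaw)],[np.sin(yaw),np.cos(yaw)]])
k=plane('top',tp([363,183]),.07)[0,:2];ks=plane('scene',np.array([[651-396,257]])/3.6+[299.5,129.5],.07)[0,:2]
for q in(k,ks):
    v=H.T@(q-O)-[-.0165,-.03];print('knob',q,np.hypot(*v),np.arctan2(-v[0],v[1]))
# eye expected pixel range along slot axis
for x in(0,.005,.01,.015,.02,.025,.03,.035,.04):
    P=np.r_[O+H@[x,0],.026];print(x,proj('top',P)[0].round(1),proj('scene',P)[0].round(1))
E
```

```text
knob [0.57131599 0.04935395] 0.057272093132339275 1.9278100238754825
knob [0.57318776 0.04349465] 0.062255022295454286 1.9882143728595345
0 [325.9 186.1] [342.6 186.1]
0.005 [324.1 184.5] [342.6 184.3]
0.01 [322.2 182.9] [342.7 182.6]
0.015 [320.4 181.4] [342.7 180.8]
0.02 [318.6 179.8] [342.8 179.1]
0.025 [316.7 178.2] [342.8 177.4]
0.03 [314.9 176.7] [342.9 175.7]
0.035 [313.1 175.1] [343. 174.]
0.04 [311.2 173.6] [343.  172.4]
```

View pics/z2.png

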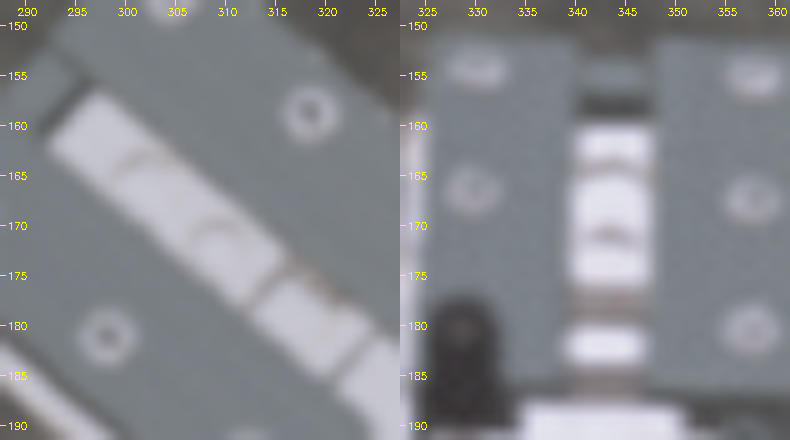

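The knob ended at about 2.0 rad; the contact pose agrees to 1–2 mm. The zoom shows the eye's far wall at top px (314,176) and the bar's front end at (322.5,182.5). That puts the eye centre at holder x≈24 mm. Next is the hook grasp.

Emit:
move_arm:
  moves:
    - [0,0,-8,-0.05,-0.01,0,0.04]
    - [0,0,-16,-0.1,-0.02,0.01,0.04]
    - [0,0,-23.5,-0.15,-0.024,0.03,0.04]
    - [0,0,-23.5,-0.164,-0.024,0.06,0.04]
    - [0,0,-23.5,-0.164,-0.024,0.1,0.04]
    - [0,0,-23.5,-0.164,-0.024,0.13,0.04]
    - [0,0,-23.5,-0.164,-0.024,0.155,0.04]
    - [0,0,-23.5,-0.164,-0.024,0.155,0.04]
    - [0,0,-23.5,-0.164,-0.024,0.155,0.04]

```text
clock: 6.5
position: [0.438, 0.1779, 0.0397]
ee_rot: [0.893, -0.451, -0.0, -0.0]
ft_force: [-0.8, 0.5, 1.5]
grip_width: 0.471
```

```bash
python3 - <<'E'
from h import *
rel([.4378,.177,.041],yaw=-53.6)
s=snap('scene');cv2.imwrite('pics/s3.png',crop(s,240,130,110,110,5))
E
```

```text
t 6.5 pos [0.438  0.1779 0.0397] jaw yaw -53.62 tilt [-6.e-04 -1.e-04 -1.e+00] w 0.471 F [-0.8  0.5  1.5]
[0.4378 0.177  0.041 ] -> [ 0.0006  0.0007 -0.0013]
turn [-0.01  0.03 -0.02]
```

View pics/s3.png

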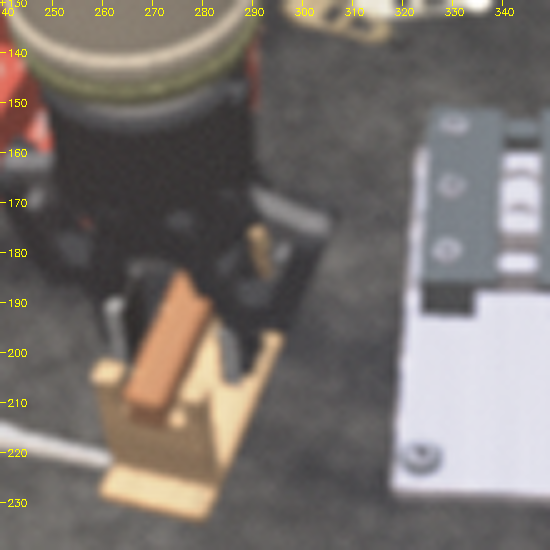

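The fingers straddle the handle between the uprights. Closing and lifting.

Emit:
move_arm:
  grip_force: 60
  moves:
    - [0,0,0,0,0,0,0.0]
    - [0,0,0,0,0,0,0.0]
    - [0,0,0,0,0,0,0.0]
    - [0,0,0,0,0,0,0.0]

```text
clock: 6.95
position: [0.4388, 0.1777, 0.0407]
ee_rot: [0.892, -0.451, 0.001, -0.001]
ft_force: [0.0, -1.8, 5.8]
grip_width: 0.206
```

Emit:
move_arm:
  moves:
    - [0,0,0,0,0,-0.01,0.0]
    - [0,0,0,0,0,-0.025,0.0]
    - [0,0,0,0,0,-0.04,0.0]
    - [0,0,0,0,0,-0.06,0.0]
    - [0,0,0,0,0,-0.08,0.0]

```text
clock: 7.45
position: [0.4377, 0.1777, 0.1212]
ee_rot: [0.893, -0.451, 0.0, -0.0]
ft_force: [0.1, 0.1, -0.6]
grip_width: 0.202
```

```bash
python3 - <<'E'
from h import *
yaw=np.radians(49.6);O=np.array([.5787,.1352]);c,s=np.cos(yaw),np.sin(yaw);H=np.array([[c,-s],[s,c]])
# guess: grasp at hook x=+8 -> tip 87.5 ahead of TCP; eye at .024; stage with the tip 8 mm short of eye for a look
for x in(.024-.0875,): rel(np.r_[O+H@[x,0],.09],np.r_[O+H@[x-.1,0],.13],yaw=49.6-90)
E
```

```text
t 7.45 pos [0.4377 0.1777 0.1212] jaw yaw -53.6 tilt [ 5.e-04 -8.e-04 -1.e+00] w 0.202 F [ 0.1  0.1 -0.6]
[0.5375 0.0868 0.09  ] -> [ 0.1324 -0.0264  0.0313]
[0.4727 0.0107 0.13  ] -> [ 0.1553  0.0709 -0.0088]
turn [ -0.04  -0.03 -13.2 ]
```

Emit:
move_arm:
  moves:
    - [0,0,-5,0.03,-0.005,0,0.0]
    - [0,0,-10,0.07,-0.015,0,0.0]
    - [0,0,-13.2,0.11,-0.022,0,0.0]
    - [0,0,-13.2,0.132,-0.026,0.01,0.0]
    - [0,0,-13.2,0.132,-0.026,0.03,0.0]
    - [0,0,-13.2,0.132,-0.026,0.04,0.0]
    - [0,0,-13.2,0.132,-0.026,0.04,0.0]
    - [0,0,-13.2,0.132,-0.026,0.04,0.0]

```text
clock: 8.25
position: [0.5368, 0.0874, 0.0802]
ee_rot: [0.939, -0.345, 0.0, -0.0]
ft_force: [0.1, 0.2, -1.2]
grip_width: 0.2
```

```bash
python3 - <<'E'
from h import *
rel(yaw=-40.4)
t=snap('top');s=snap('scene');cv2.imwrite('pics/t4r.png',t);cv2.imwrite('pics/s4r.png',s)
cv2.imwrite('pics/c4.png',np.hstack([crop(t,285,140,60,90,6,5),crop(s,310,120,70,90,6,5)]))
E
```

```text
t 8.25 pos [0.5368 0.0874 0.0802] jaw yaw -40.35 tilt [ 4.e-04 -5.e-04 -1.e+00] w 0.2 F [ 0.1  0.2 -1.2]
turn [-0.03 -0.03  0.05]
```

View pics/c4.png

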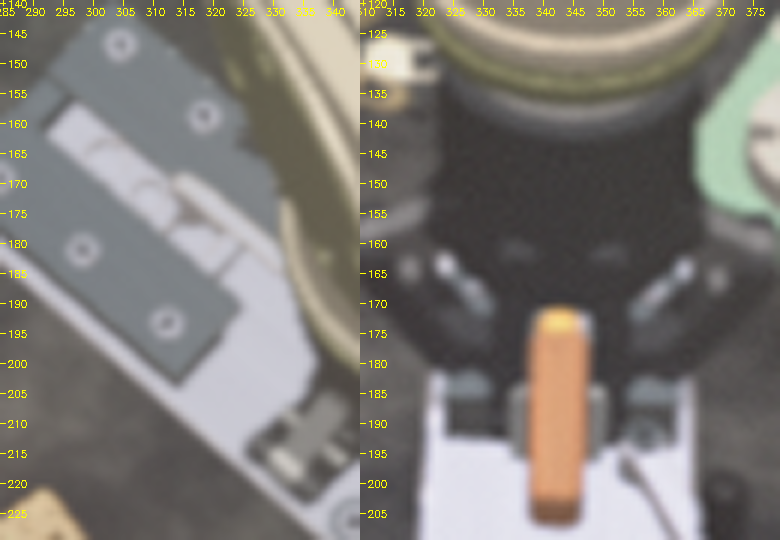

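In the top view the shank's front end is at crop (180,181). In the scene view the handle's rear top edge is at crop (557,498). I'll convert both to a hook offset in the hand.

```bash
python3 - <<'E'
from h import *
np.set_printoptions(precision=4,suppress=True)
yaw=np.radians(49.6);c,s=np.cos(yaw),np.sin(yaw);H=np.array([[c,-s],[s,c]])
O=np.array([.5787,.1352]);p=manip.get_obs()['position'][:2];T=H.T@(p-O);print('TCP in holder',T)
a=plane('top',np.array([[180,181]])/6+[284.5,139.5],.1027)[0,:2]
b=plane('scene',np.array([[557-360,498]])/6+[309.5,119.5],.1092)[0,:2]
for n,q,hx,Oo in(('top',a,.1045,[.5799,.137]),('scene',b,-.035,[.5773,.1336])):
    for o in(O,np.array(Oo)):
        h=H.T@(q-o);print(n,'end',h,'hook middle x',h[0]-hx,'grasp at hook x',T[0]-(h[0]-hx),'tip x',h[0]-hx+.0955)
# direct pixel comparison: where would a shank-end lie if tip were over the eye
E
```

```text
TCP in holder [-0.0634  0.0006]
top end [0.0268 0.0042] hook middle x -0.07773447539270474 grasp at hook x 0.014309924285902165 tip x 0.01776552460729526
top end [0.0246 0.0039] hook middle x -0.07988298822754662 grasp at hook x 0.016458437120744046 tip x 0.015617011772453379
scene end [-0.1109 -0.0001] hook middle x -0.07590307611535567 grasp at hook x 0.012478525008553093 tip x 0.019596923884644332
scene end [-0.1088 -0.0001] hook middle x -0.07377724696180854 grasp at hook x 0.010352695855005964 tip x 0.02172275303819146
```

Averaging both views, the tip is about 4.5 mm short of the eye's centre. I'll shift forward and go down gently, checking the force.

Emit:
move_arm:
  moves:
    - [0,0,0,0.0005,-0.0045,0.01,0.0]
    - [0,0,0,0.0005,-0.0045,0.02,0.0]
    - [0,0,0,0.0005,-0.0045,0.028,0.0]
    - [0,0,0,0.0005,-0.0045,0.032,0.0]
    - [0,0,0,0.0005,-0.0045,0.036,0.0]
    - [0,0,0,0.0005,-0.0045,0.036,0.0]

```text
clock: 8.95
position: [0.5398, 0.0898, 0.0427]
ee_rot: [0.938, -0.345, -0.0, 0.0]
ft_force: [-0.8, -0.0, -1.7]
grip_width: 0.204
```

Emit:
move_arm:
  moves:
    - [0,0,0,0,0,0.003,0.0]
    - [0,0,0,0,0,0.006,0.0]
    - [0,0,0,0,0,0.008,0.0]
    - [0,0,0,0,0,0.008,0.0]

```text
clock: 9.35
position: [0.54, 0.0897, 0.0349]
ee_rot: [0.938, -0.345, -0.0, 0.0]
ft_force: [0.3, -0.1, -1.8]
grip_width: 0.204
```

```bash
python3 - <<'E'
from h import *
rel()
E
```

```text
t 9.35 pos [0.54   0.0897 0.0349] jaw yaw -40.42 tilt [-2.e-04  3.e-04 -1.e+00] w 0.204 F [ 0.3 -0.1 -1.8]
```

The prong is in the eye, with no contact force. Now I'll pull along the slot.

Emit:
move_arm:
  moves:
    - [0,0,0,0,0.004,0,0.0]
    - [0,0,0,0,0.01,0,0.0]
    - [0,0,0,0,0.018,0,0.0]
    - [0,0,0,0,0.026,0,0.0]
    - [0,0,0,0,0.034,0,0.0]
    - [0,0,0,0,0.042,0,0.0]
    - [0,0,0,0,0.05,0,0.0]

```text
clock: 10.05
position: [0.5073, 0.0511, 0.0353]
ee_rot: [0.938, -0.346, 0.0, 0.0]
ft_force: [0.3, 1.0, -1.1]
grip_width: 0.203
```

Emit:
move_arm:
  moves:
    - [0,0,0,0,0.008,0,0.0]
    - [0,0,0,0,0.016,0,0.0]
    - [0,0,0,0,0.024,0,0.0]
    - [0,0,0,0,0.032,0,0.0]
    - [0,0,0,0,0.04,0,0.0]
    - [0,0,0,0,0.046,0,0.0]
    - [0,0,0,0,0.05,0,0.0]
    - [0,0,0,0,0.05,0,0.0]

```text
clock: 10.85
position: [0.4749, 0.013, 0.0352]
ee_rot: [0.938, -0.346, -0.0, 0.0]
ft_force: [-0.6, 1.1, -0.8]
grip_width: 0.201
```

```bash
python3 - <<'E'
from h import *
rel()
t=snap('top');s=snap('scene')
cv2.imwrite('pics/c5.png',np.hstack([crop(t,270,135,110,130,3.6),crop(s,300,130,110,130,3.6)]))
E
```

```text
t 10.85 pos [0.4749 0.013  0.0352] jaw yaw -40.45 tilt [ 1.e-04  7.e-04 -1.e+00] w 0.201 F [-0.6  1.1 -0.8]
```

View pics/c5.png

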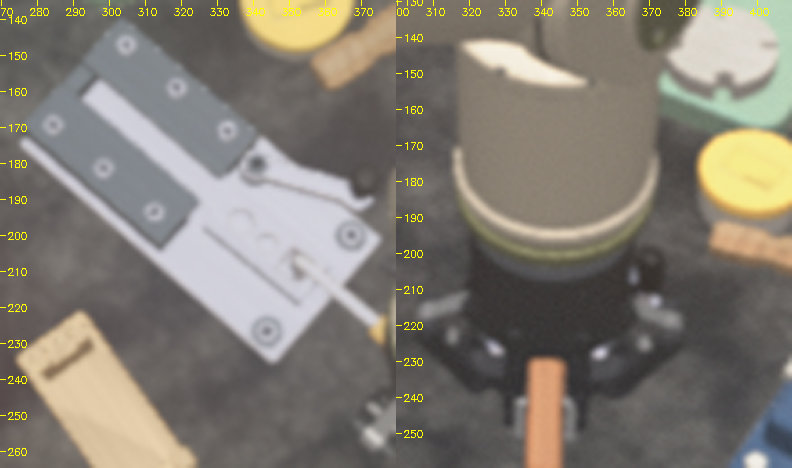

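The bar is out on the run-out plate: its left side line runs from top crop (205,228) to (300,303), and the prong is in the eye at (295,262). I'll check the clearance numerically.

```bash
python3 - <<'E'
from h import *
np.set_printoptions(precision=4,suppress=True)
yaw=np.radians(49.4);c,s=np.cos(yaw),np.sin(yaw);H=np.array([[c,-s],[s,c]]);O=np.array([.5799,.137])
for z in(.01,.026):
    q=plane('top',tp([[205,228],[300,303],[240,218],[268,245],[297,262]]),z)[:,:2];print(z,(q-O)@H)
E
```

```text
0.01 [[-0.0173  0.015 ]
 [-0.0868  0.0121]
 [-0.0286 -0.0028]
 [-0.051  -0.0014]
 [-0.07   -0.0049]]
0.026 [[-0.0191  0.0176]
 [-0.0874  0.0147]
 [-0.0302  0.0001]
 [-0.0523  0.0015]
 [-0.071  -0.0019]]
```

The bar spans holder x≈-17 to -87 mm, so it is clear of the rails (-7.5) and on the plate. I'll free the prong and lift straight up.

Emit:
move_arm:
  moves:
    - [0,0,0,0,-0.002,0,0.0]
    - [0,0,0,0,-0.004,0,0.0]
    - [0,0,0,0,-0.004,-0.01,0.0]
    - [0,0,0,0,-0.004,-0.02,0.0]
    - [0,0,0,0,-0.004,-0.035,0.0]
    - [0,0,0,0,-0.004,-0.06,0.0]
    - [0,0,0,0,-0.004,-0.09,0.0]
    - [0,0,0,0,-0.004,-0.1,0.0]
    - [0,0,0,0,-0.004,-0.1,0.0]

```text
clock: 11.85
position: [0.479, 0.0166, 0.1372]
ee_rot: [0.938, -0.346, 0.002, -0.0]
ft_force: [0.3, -0.9, -1.2]
grip_width: 0.202
```

```bash
python3 - <<'E'
from h import *
rel([.438,.1777,.14],[.438,.1777,.0412],yaw=-53.6)
E
```

```text
t 11.85 pos [0.479  0.0166 0.1372] jaw yaw -40.44 tilt [ 0.0035 -0.0014 -1.    ] w 0.202 F [ 0.3 -0.9 -1.2]
[0.438  0.1777 0.14  ] -> [-0.1357 -0.0961 -0.0031]
[0.438  0.1777 0.0412] -> [-0.136  -0.0959  0.0957]
turn [-0.1  -0.19 13.16]
```

Emit:
move_arm:
  moves:
    - [0,0,3,-0.02,-0.012,0,0.0]
    - [0,0,6,-0.05,-0.035,0,0.0]
    - [0,0,9,-0.08,-0.057,0,0.0]
    - [0,0,12,-0.11,-0.078,0,0.0]
    - [0,0,13.2,-0.13,-0.092,0,0.0]
    - [0,0,13.2,-0.136,-0.096,0,0.0]
    - [0,0,13.2,-0.136,-0.096,0.02,0.0]
    - [0,0,13.2,-0.136,-0.096,0.04,0.0]
    - [0,0,13.2,-0.136,-0.096,0.04,0.0]

```text
clock: 12.75
position: [0.4349, 0.1764, 0.0925]
ee_rot: [0.892, -0.451, -0.002, 0.002]
ft_force: [-0.5, 0.1, 0.1]
grip_width: 0.203
```

```bash
python3 - <<'E'
from h import *
rel([.438,.1777,.0412],yaw=-53.6)
E
```

```text
t 12.75 pos [0.4349 0.1764 0.0925] jaw yaw -53.63 tilt [-0.0019  0.0048 -1.    ] w 0.203 F [-0.5  0.1  0.1]
[0.438  0.1777 0.0412] -> [ 0.0009 -0.0035  0.0513]
turn [ 0.27  0.11 -0.03]
```

Emit:
move_arm:
  moves:
    - [0,0,0,0,0,0,0.0]
    - [0,0,0,0,0,0.01,0.0]
    - [0,0,0,0,0,0.02,0.0]
    - [0,0,0,0,0,0.02,0.0]

```text
clock: 13.15
position: [0.4359, 0.1775, 0.074]
ee_rot: [0.892, -0.451, -0.001, 0.001]
ft_force: [-0.9, 0.3, -1.9]
grip_width: 0.201
```

```bash
python3 - <<'E'
from h import *
rel([.438,.1777,.0412],yaw=-53.6)
E
```

```text
t 13.15 pos [0.4359 0.1775 0.074 ] jaw yaw -53.63 tilt [-5.0e-04  1.7e-03 -1.0e+00] w 0.201 F [-0.9  0.3 -1.9]
[0.438  0.1777 0.0412] -> [ 0.0011 -0.0019  0.0328]
turn [ 0.1   0.03 -0.03]
```

Emit:
move_arm:
  moves:
    - [0,0,0,0.001,-0.002,0.01,0.0]
    - [0,0,0,0.001,-0.002,0.02,0.0]
    - [0,0,0,0.001,-0.002,0.027,0.0]
    - [0,0,0,0.001,-0.002,0.031,0.0]
    - [0,0,0,0.001,-0.002,0.033,0.0]
    - [0,0,0,0.001,-0.002,0.033,0.0]

```text
clock: 13.75
position: [0.4387, 0.1784, 0.042]
ee_rot: [0.893, -0.451, -0.0, 0.0]
ft_force: [-0.1, 0.1, -1.4]
grip_width: 0.202
```

```bash
python3 - <<'E'
from h import *
rel([.438,.1777,.0407],yaw=-53.6)
E
```

```text
t 13.75 pos [0.4387 0.1784 0.042 ] jaw yaw -53.61 tilt [-1.e-04  2.e-04 -1.e+00] w 0.202 F [-0.1  0.1 -1.4]
[0.438  0.1777 0.0407] -> [0.0002 0.001  0.0013]
turn [ 0.01  0.01 -0.01]
```

Emit:
move_arm:
  moves:
    - [0,0,0,0,0.001,0.001,0.0]
    - [0,0,0,0,0.001,0.0015,0.0]
    - [0,0,0,0,0.001,0.0015,0.0]

```text
clock: 14.05
position: [0.4381, 0.1777, 0.0408]
ee_rot: [0.892, -0.451, 0.0, -0.0]
ft_force: [0.2, -0.8, -1.6]
grip_width: 0.199
```

Emit:
move_arm:
  moves:
    - [0,0,0,0,0,0,0.025]
    - [0,0,0,0,0,0,0.04]
    - [0,0,0,0,0,0,0.04]
    - [0,0,0,0,0,-0.005,0.04]
    - [0,0,0,0,0,-0.02,0.04]
    - [0,0,0,0,0,-0.05,0.04]
    - [0,0,0,0,0,-0.09,0.04]
    - [0,0,0,0,0.04,-0.13,0.04]
    - [0,0,0,0.03,0.08,-0.15,0.04]
    - [0,0,0,0.07,0.1,-0.15,0.04]

```text
clock: 15.05
position: [0.3985, 0.0666, 0.1945]
ee_rot: [0.894, -0.449, 0.004, -0.001]
ft_force: [2.6, -1.5, 0.1]
grip_width: 0.471
```

Emit:
move_arm:
  moves:
    - [0,0,0,0.04,0,0,0.04]
    - [0,0,0,0.08,0,0,0.04]
    - [0,0,0,0.13,0,0,0.04]
    - [0,0,0,0.18,0,0,0.04]
    - [0,0,0,0.22,0,0,0.04]
    - [0,0,0,0.22,0,0,0.04]
    - [0,0,0,0.22,0,0,0.04]

```text
clock: 15.75
position: [0.5294, -0.1115, 0.1911]
ee_rot: [0.892, -0.451, -0.0, -0.001]
ft_force: [-0.2, 0.2, 0.8]
grip_width: 0.467
```

```bash
python3 - <<'E'
from h import *
rel()
t=snap('top');s=snap('scene')
cv2.imwrite('pics/c6.png',np.hstack([crop(t,270,135,110,150,3.6),crop(s,255,130,110,150,3.6)]))
E
```

```text
t 15.75 pos [ 0.5294 -0.1115  0.1911] jaw yaw -53.66 tilt [-9.0e-04 -1.1e-03 -1.0e+00] w 0.467 F [-0.2  0.2  0.8]
```

View pics/c6.png

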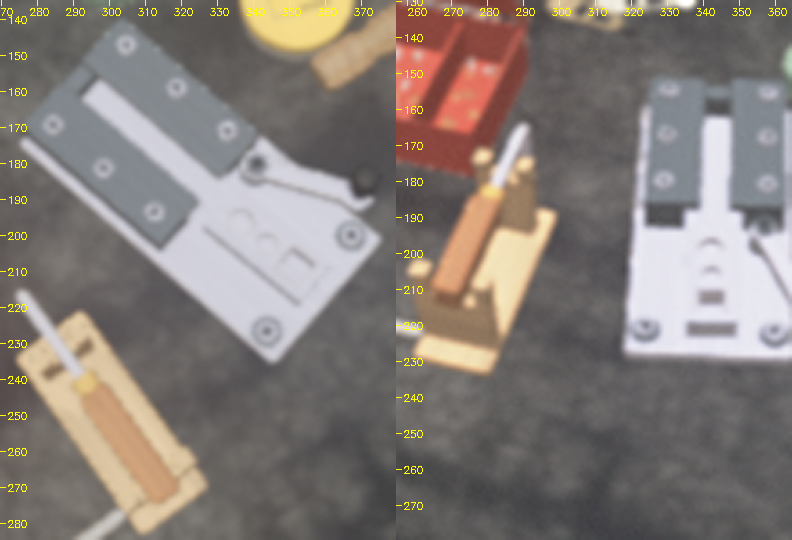

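Bar lies free on the plate, hook back in its rest with the same pixels as at the start, bystanders unmoved. The image puts the keeper within about 0.04 rad of its stop. I have time, so I'll confirm by nudging it with shut fingers from behind the knob.

```bash
python3 - <<'E'
from h import *
rel([.5365,.0564,.15],[.5365,.0564,.047],yaw=-15.8)
E
```

```text
t 15.85 pos [ 0.529  -0.1102  0.1913] jaw yaw -53.52 tilt [ 3.e-04 -6.e-04 -1.e+00] w 0.468 F [0.3 0.1 0.6]
[0.5365 0.0564 0.15  ] -> [-0.1295 -0.105   0.0413]
[0.5365 0.0564 0.047 ] -> [-0.1296 -0.105   0.1443]
turn [-3.000e-02 -3.000e-02 -3.772e+01]
```

Emit:
move_arm:
  moves:
    - [0,0,-8,-0.03,-0.025,0,0.0]
    - [0,0,-16,-0.065,-0.05,0.01,0.0]
    - [0,0,-24,-0.1,-0.08,0.02,0.0]
    - [0,0,-32,-0.13,-0.105,0.04,0.0]
    - [0,0,-37.8,-0.13,-0.105,0.06,0.0]
    - [0,0,-37.8,-0.13,-0.105,0.09,0.0]
    - [0,0,-37.8,-0.13,-0.105,0.12,0.0]
    - [0,0,-37.8,-0.13,-0.105,0.143,0.0]
    - [0,0,-37.8,-0.13,-0.105,0.143,0.0]
    - [0,0,-37.8,-0.13,-0.105,0.143,0.0]

```text
clock: 16.85
position: [0.5365, 0.0562, 0.0486]
ee_rot: [0.991, -0.137, 0.0, -0.0]
ft_force: [0.4, 0.6, -0.3]
grip_width: 0.0
```

Emit:
move_arm:
  moves:
    - [0,0,0,0.004,0,0,0.0]
    - [0,0,0,0.008,0,0,0.0]
    - [0,0,0,0.011,0,0,0.0]
    - [0,0,0,0.013,0,0,0.0]
    - [0,0,0,0.013,0,0,0.0]

```text
clock: 17.35
position: [0.5495, 0.0517, 0.0476]
ee_rot: [0.99, -0.138, 0.0, -0.0]
ft_force: [-0.4, -0.8, 0.3]
grip_width: 0.001
```

Emit:
move_arm:
  moves:
    - [0,0,0,0.002,0,0,0.0]
    - [0,0,0,0.004,0,0,0.0]
    - [0,0,0,0.004,0,0,0.0]

```text
clock: 17.65
position: [0.5532, 0.0507, 0.0474]
ee_rot: [0.99, -0.138, 0.0, -0.0]
ft_force: [-1.7, 0.2, -1.0]
grip_width: -0.003
```

Emit:
move_arm:
  moves:
    - [0,0,0,0.001,0,0,0.0]
    - [0,0,0,0.002,0,0,0.0]
    - [0,0,0,0.002,0,0,0.0]

```text
clock: 17.95
position: [0.5543, 0.0505, 0.0473]
ee_rot: [0.991, -0.137, -0.001, 0.0]
ft_force: [-5.5, 1.2, 2.6]
grip_width: 0.002
```

Emit:
move_arm:
  moves:
    - [0,0,0,0.001,0,0,0.0]
    - [0,0,0,0.002,0,0,0.0]
    - [0,0,0,0.003,0,0,0.0]
    - [0,0,0,0.003,0,0,0.0]

```text
clock: 18.35
position: [0.5548, 0.0503, 0.047]
ee_rot: [0.991, -0.137, -0.003, 0.001]
ft_force: [-16.7, 1.7, 11.8]
grip_width: 0.001
```

Confirmed: 17 N with no further travel, so the keeper is on its stop. Now I'll back away, lift and take a final look.

Emit:
move_arm:
  moves:
    - [0,0,0,-0.01,0,0,0.0]
    - [0,0,0,-0.02,0,0,0.0]
    - [0,0,0,-0.02,0,-0.03,0.0]
    - [0,0,0,-0.02,0,-0.07,0.0]
    - [0,0,0,-0.02,0,-0.12,0.0]
    - [0,0,0,-0.03,0.04,-0.15,0.0]
    - [0,0,0,-0.02,0.09,-0.15,0.0]
    - [0,0,0,0.02,0.13,-0.15,0.0]
    - [0,0,0,0.02,0.17,-0.15,0.0]
    - [0,0,0,0.02,0.17,-0.15,0.0]

```text
clock: 19.35
position: [0.5295, -0.1272, 0.1968]
ee_rot: [0.99, -0.142, -0.0, 0.001]
ft_force: [0.7, -0.1, 0.2]
grip_width: -0.002
```

```bash
python3 - <<'E'
from h import *
rel()
t=snap('top');s=snap('scene')
cv2.imwrite('pics/c7.png',np.hstack([crop(t,270,135,110,150,3.6),crop(s,255,130,110,150,3.6)]))
E
```

```text
t 19.35 pos [ 0.5295 -0.1272  0.1968] jaw yaw -16.38 tilt [ 2.0e-04  2.6e-03 -1.0e+00] w -0.002 F [ 0.7 -0.1  0.2]
```

View pics/c7.png

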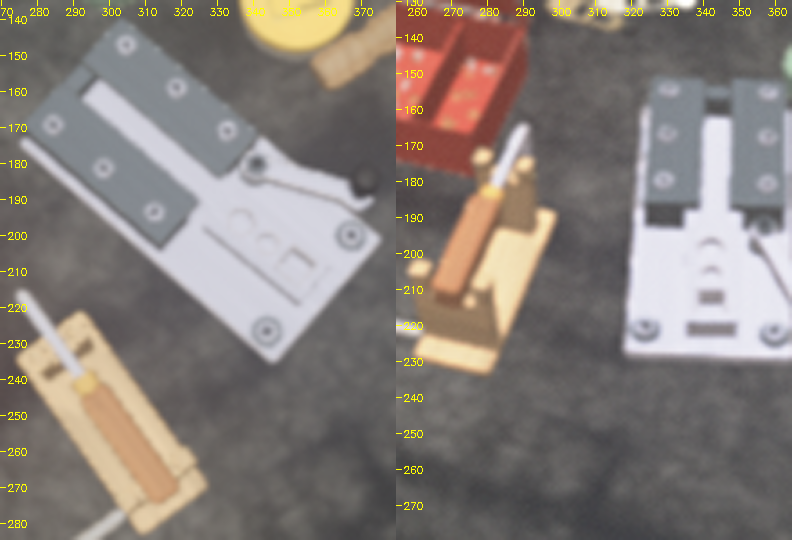

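The final picture shows the bar flat on the plate, at top crop (205,228) to (300,303). The hook is in its rest, the knob at (363,183) is at the stop, and the tin, slicker and punch look the same.

```bash
python3 -c "
from workcell import manip
print(manip.hand_in())"
```

```text
the job is handed in; nothing more can be done
None
```

I swung the keeper to its stop and drew the bar out onto the run-out plate with the hook. The hook went back on its rest, prong down, and I handed the job in at about 19.5 s of the 50 s allowed.

- **Keeper:** I swung it by its knob until it pushed back with about 39 N. An image check then suggested it might be up to 0.04 rad short. After the hook was back on its rest I pressed the knob again with shut fingers. It gave at most about a millimetre and then held at 17 N, so it is on the stop. That second press came after the bar was out.
- **Bar:** It lies flat at about holder x = -17 to -87 mm, roughly 10 mm clear of the rails. Only the hook touched it.
- **Hook and the rest of the bench:** The hook sits at the same pixels as at the start. In the last picture I saw no change in the tin, slicker or punch, though the crop shows only part of each.
- **Disagreement:** The two cameras differed by about 2–5 mm, so I averaged them and checked the result against where the gripper made contact. The highest wrist force reading I saw was about 46 N, against the 120 N limit.

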